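Find the concealed catch of the bread box and spring its lid

TASK

Open the wooden bread box: find the press plate hidden in its front rail, which is made of the same wood and sits in a different place each time, so feel for it, and press it in until the catch lets go and the lid springs up to its stop. Do not force the lid, pick nothing up, and leave the sugar pot, the bowls, the silicone lid and the clip where they are.

Things in the scene. Friction and masses are not known exactly. Their poses are not given: they have to be found in the camera images.
- breadbox: Fixed pale wooden bread box, 300 mm deep (its x), 430 mm wide (its y), 150 mm high; origin at the centre of its underside; its front (-x) faces the robot, up to 0.38 rad askew. Its flat top is the front rail, x -150 to -60 mm over the full width, and behind it the lid, x -57 to +135 mm, flush with the rail. All is rigid except lid and press plate.
- rail_middle (a point): Top of the rail, box frame x -103, y 0, z +150 mm; axes as the box (z up). The press plate, 58 x 58 mm, same wood, lies 1.5 mm below the rail with a 2 mm joint round it, centred on this point's line along y, anywhere from 60 mm left to 60 mm right of it. Where is not reported: find it by touch or eye. Beside it a rigid inlaid strip, 62 mm wide, 0.5 mm low, fills the line.
- plate (a joint): How far the press plate is pushed in, m: 0 at rest, 0.008 at its stop. It goes straight down on a spring, 2 N at first, about 6 N at the stop; the catch lets go at about 0.005. It springs back when let go. A fingertip that overlaps the rail beside the plate cannot push it in.
- lid (a joint): Opening of the lid, rad: 0 shut, 1.25 at its stop. Hinged along its back edge, 193 mm deep: its front edge swings up and away from the rail. Once the catch lets go a damped spring raises it to the stop within about 3 s; if it meets the hand it waits, and rises on when the hand is gone.
- sugar_pot: Bystander: white ceramic sugar pot with its cover closed, 100 mm across (128 mm over its two small handles), 109 mm high, on the shelf to the left of the box; origin at the centre of its foot.
- bowls: Bystander: stack of three steel bowls, 180 mm across, 88 mm high, covered by the silicone lid, on the shelf to the right of the box; origin at the centre of its foot.
- silicone_lid: Bystander: flat grey lid of hard silicone, 196 mm across, 26 mm high with its knob, lying loose on the stack of bowls as its cover; origin at the centre of its underside, 88 mm above the shelf.
- clip: Bystander: bag clip 80 mm long, 14 mm wide, 15 mm high, lying on the left end of the front rail (box frame y about +180 mm, lengthwise across the rail); origin at the middle of its underside.

How it is judged:
By the outcome, as a careful person would: the job done as asked, in the order asked, and still so for the second after the job is handed in, with the robot touching nothing.
It also fails if it takes over 48 s, if anything falls off the work surface, if the arm or the gripper's body presses on something with over 40 N, if the wrist force passes 120 N, or if a joint passes its speed limit or range.

ROBOT

A 6-joint arm with a two-finger parallel gripper is mounted at the origin on the work surface. World frame = base frame: x ahead of the robot, y to its left, z up, the work surface at z = 0. Lengths are in m, angles in rad, forces in N, time in s.
With the tool pointing down it reaches from about 0.35 to 0.85 m from the base axis. Payload 8.1 kg.
Tool frame: the origin (TCP) lies at the very end of the fingers, on their centre line; the grasp point (between the pads) lies 19 mm behind it (robot.pinch_z is the distance from the TCP to the grasp point, in m); x points along the fingers, z is the direction in which the jaws open and shut, and the axes are right-handed (so a half turn about x gives the same grasp; the last joint's range is limited). The gripper opens to 93 mm and grips with 3 to 60 N. Pads are 15 mm wide; open, the fingers measure 128 mm over their backs; the gripper's body (75 mm by 188 mm) begins 65 mm behind the grasp point.
Start: joints at [1.058, 0.13, 1.488, -0, 1.523, -0.085], TCP at [0.249, 0.546, 0.219] pointing down, gripper open.
Joint ranges: [-2.96, 2.96], [-0.89, 2.26], [0.02, 2.5], [-1.34, 4.48], [0, 2.73], [-2.66, 2.66]. Speed limits (rad/s): [2.39, 2.39, 2.79, 3.14, 3.14, 3.14].

INTERFACE

Orientations are given as a rotation vector (axis times angle).
In Python, from plant import robot, optics, ticket gives the robot as it stands.
- The arm moves only by the tool jog_arm, never from a script. Its argument "targets" is a list of rows, each a list of 7 numbers: the shift along the tool's x, y, z in cm, then the turn, a rotation vector about the tool's x, y, z in degrees, then the closure, from 0 (fully open) to 1 (shut). In form: [[dx, dy, dz, ax, ay, az, grip], ...]. A call has 1 to 5 rows; each row is the pose to reach, as a shift and turn from the pose measured when the call began, along the tool's axes at that moment; what a row does not reach only later rows make up. A row lasts 1/8 s, in which the tool goes at most 62.5 mm and 10.7 degrees, less where a joint would pass 70% of its speed; a pose out of reach is approached as far as the arm can. A call with a gripper value outside its range is refused whole. The fingers move at their own pace and stop on an object; "squeeze" is the grip in N (left out, the last holds). Time passes only in rows, so rows that repeat a pose let the fingers close. It gives the time, the measured TCP pose, the force and the opening at its end, in the units of the state.
- robot.read_state(): the state, without advancing time (a new reading comes with each control period).
- optics.read_camera(name): name is "scene" or "top"; returns a dict with "frame" (420x560x3 uint8, red, green, blue), "vertical_fov" (degrees; the focal length in pixels is half the picture's height over the tangent of half this angle, whatever the lens; pixels are square), "cx", "cy" (the principal point, pixels), "R" (3x3) and "t" (3): a world point X has camera coordinates R X + t. Camera axes: x right, y down, z forward; pixel columns grow to the right and rows downward; lengths in m; the calibration is good to about 2 mm. A picture is of the moment at which its call begins. There is no depth.
- ticket.close_job(): hands the job in, once; it reports no verdict.
The state is a dict: "t": time; "q": joint angles; "dq": joint speeds; "joint_torque": joint torques, N m; "tool_pos": TCP position; "orientation": TCP orientation; "force": force on the tool from outside, world axes, zero at the start; "wrist_torque": the same for the moment, N m; "opening": finger opening in m.
Only numpy, scipy, OpenCV 4.12 (cv2) and the standard library are available. Lean on these libraries where they do the work, as an engineer would, in place of code of your own. Each camera call takes 0.05 s, during which the arm holds its last target.

## Working session

There is one attempt and no reset: what is moved stays moved. The work goes in short steps, Python scripts to look and compute and a tool call to move; the robot and the scene stay as the last step left them, time stands still between calls to the robot, and variables do not carry over. Pictures are saved under pics/ and viewed, and the job is handed in when it is done.

Besides the shell and the picture viewer there is one more tool, called after "Call:" in YAML: its name, and indented under it one key for each argument. jog_arm: Moves the arm, as the interface text tells. Its arguments: {"type":"object","properties":{"targets":{"type":"array"},"squeeze":{"type":"number"}},"required":["targets"]}

```bash
mkdir -p pics; ls
python3 - <<'E'
from plant import robot, optics
import cv2
s=robot.read_state();print(s)
for n in("scene","top"):
    c=optics.read_camera(n);print(n,{k:c[k] for k in c if k!='frame'})
    cv2.imwrite(f'pics/{n}0.png',c['frame'][:,:,::-1])
E
```

```text
pics
{'t': 0.0, 'q': array([ 1.05762331e+00,  1.31116390e-01,  1.48926875e+00,  2.37430142e-05,
        1.52303241e+00, -8.54105345e-02]), 'dq': array([0.00046536, 0.00039497, 0.00161244, 0.0006071 , 0.00050295,
       0.00032567]), 'joint_torque': array([-2.26216325e-03, -5.59841931e+01, -4.91751981e+01,  7.64779304e-02,
        3.58786946e-02, -1.66755781e-04]), 'tool_pos': array([0.24859568, 0.54544569, 0.21762   ]), 'orientation': array([-0.88949384,  1.3833855 ,  0.88812737]), 'force': array([0.64779501, 0.99556508, 0.1340811 ]), 'wrist_torque': array([-0.0387661 ,  0.01612979, -0.00458944]), 'opening': 0.09278228694992176}
scene {'vertical_fov': 47.33038413996116, 'cx': 285.65437359876165, 'cy': 212.07085928491026, 'R': array([[-0.22902897,  0.97341347, -0.00345672],
       [ 0.60465936,  0.13948218, -0.78417586],
       [-0.76284519, -0.18168913, -0.62052902]]), 't': array([ 0.11670356, -0.25394566,  1.86903096])}
top {'vertical_fov': 52.828270510217926, 'cx': 282.1793564052455, 'cy': 210.03801159868283, 'R': array([[ 0.01675279, -0.99983465,  0.00707256],
       [-0.99443129, -0.0173975 , -0.10394098],
       [ 0.10404684, -0.00529188, -0.99455832]]), 't': array([0.03038884, 0.59213303, 1.05233785])}
```

View pics/scene0.png

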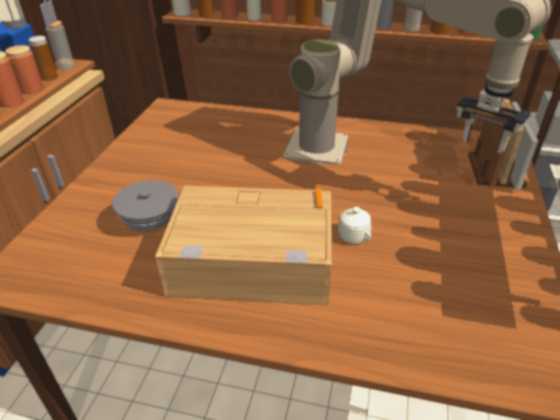

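View pics/top0.png

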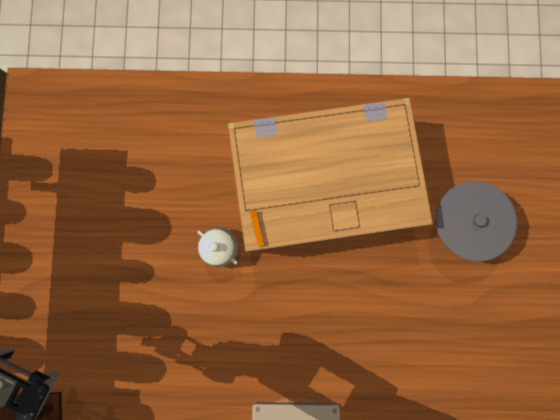

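Run:
```python
import cv2
a=cv2.imread('pics/top0.png')[180:340,120:400]
a=cv2.resize(a,None,fx=2.8,fy=2.8,interpolation=cv2.INTER_CUBIC)
cl=cv2.createCLAHE(4,(4,4)); l=cv2.cvtColor(a,cv2.COLOR_BGR2LAB); l[...,0]=cl.apply(l[...,0]); a=cv2.cvtColor(l,cv2.COLOR_LAB2BGR)
cv2.imwrite('pics/topc.png',a)
```

```text
(no output)
```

View pics/topc.png

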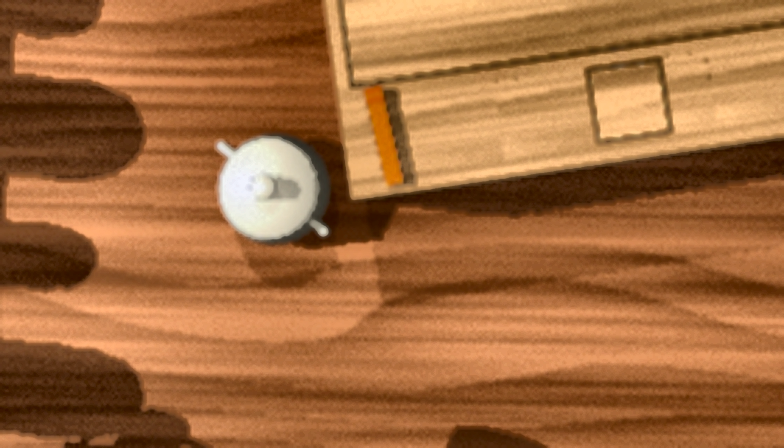

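```bash
cat > h.py <<'E'
import numpy as np
from plant import robot, optics
from scipy.spatial.transform import Rotation as Ro
def ray(c,u,v,z):
    f=210/np.tan(np.radians(c['vertical_fov'])/2)
    d=c['R'].T@np.array([(u-c['cx'])/f,(v-c['cy'])/f,1]); o=-c['R'].T@c['t']
    return o+d*(z-o[2])/d[2]
def proj(c,X):
    f=210/np.tan(np.radians(c['vertical_fov'])/2)
    p=c['R']@X+c['t']; return f*p[0]/p[2]+c['cx'],f*p[1]/p[2]+c['cy']
def st():
    s=robot.read_state(); R=Ro.from_rotvec(s['orientation']).as_matrix(); return s,R
E
python3 - <<'E'
from h import *
import cv2
c=optics.read_camera('top')
P=[ray(c,u,v,.15) for u,v in((245,250),(431,223),(410,99),(229,123))]
print(np.round(P,4)); 
for i in range(4): print(np.linalg.norm(P[i]-P[(i+1)%4]))
q=np.array([(585,66),(662,57),(672,132),(597,143)])/2.8+[120,180]
Q=[ray(c,u,v,.149) for u,v in q]; print(q,np.round(Q,4),np.mean(Q,0))
for i in range(4): d=Q[(i+1)%4]-Q[i];print(np.linalg.norm(d),np.arctan2(d[1],d[0]))
d=P[0]-P[1];print(np.arctan2(-d[0],d[1]))
s,R=st();print(R)
for n,(u0,v0,w,h) in dict(top=(225,180,215,80),scene=(160,175,180,70)).items():
    a=optics.read_camera(n)['frame'][v0:v0+h,u0:u0+w,::-1]
    a=cv2.resize(a,None,fx=3.7,fy=3.7,interpolation=cv2.INTER_CUBIC);cv2.imwrite(f'pics/z{n}.png',a)
E
```

```text
[[ 0.487   0.1235  0.15  ]
 [ 0.5553 -0.2981  0.15  ]
 [ 0.8464 -0.2545  0.15  ]
 [ 0.7804  0.1683  0.15  ]]
0.4270527925023081
0.29430440123437124
0.42786673548784215
0.29681779245160633
[[328.92857143 203.57142857]
 [356.42857143 200.35714286]
 [360.         227.14285714]
 [333.21428571 231.07142857]] [[ 0.5959 -0.0655  0.149 ]
 [ 0.6044 -0.1284  0.149 ]
 [ 0.5431 -0.1364  0.149 ]
 [ 0.5332 -0.0755  0.149 ]] [ 0.56915154 -0.10145666  0.149     ]
0.0635218821774404 -1.4362876465699481
0.06178076350805277 -3.0111346018669596
0.06172892609010216 1.733201275738407
0.06352136421054161 0.1591756877108552
0.16062438942164092
[[-6.91532864e-04 -9.09888583e-01  4.14852128e-01]
 [-1.22844971e-03  4.14852688e-01  9.09887762e-01]
 [-9.99999006e-01  1.19592311e-04 -1.40463664e-03]]
```

View pics/ztop.png

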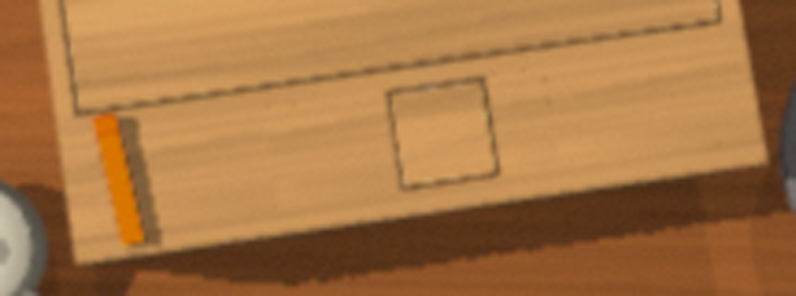

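View pics/zscene.png

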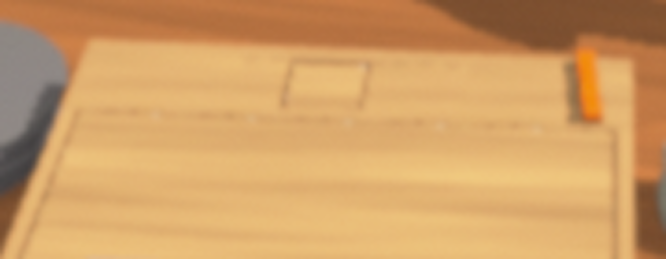

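The plate outline shows in the top picture at about px (329–360, 200–231), centre (344.6, 215.5). That puts it at roughly (0.569, -0.101). Box yaw is about 0.16 rad, and the plate sits about 22 mm right of the rail middle. The measured sizes (427×296 mm box, 62 mm outer joint) match the given ones. I'll move above it with the fingers shut and the jaws along the box's y.

Call:
jog_arm:
  targets:
    - [-3, -5.6, -4.5, -5, 0, 0, 1]
    - [-4, -11, -9, -10, 0, 0, 1]
    - [-4, -16.5, -13.5, -15, 0, 0, 1]
    - [-4, -22, -18, -20, 0, 0, 1]
    - [-4, -27.5, -22.5, -25, 0, 0, 1]
  squeeze: 10

```text
t: 0.88
tool_pos: [0.3847, 0.2689, 0.2583]
orientation: [-1.218, 1.204, 1.217]
force: [1.0, -0.2, 0.1]
opening: 0.0478
```

```bash
cat > tgt.py <<'E'
from h import *
import sys
T=np.array([float(a) for a in sys.argv[1:4]]); yaw=0.1606
s,R=st()
zb=np.array([-np.sin(yaw),np.cos(yaw),0]); x=np.array([0,0,-1.]); Rg=np.c_[x,np.cross(zb,x),zb]
print('shift cm',np.round(R.T@(T-s['tool_pos'])*100,2),'turn deg',np.round(np.degrees(Ro.from_matrix(R.T@Rg).as_rotvec()),2))
print(s['t'],s['tool_pos'],s['q'],s['force'],s['opening'])
E
python3 tgt.py .569 -.1015 .25
```

```text
shift cm [  0.85 -17.99 -37.26] turn deg [-8.52 -0.03  0.02]
0.875 [0.38466754 0.26894952 0.25827549] [ 5.01314134e-01 -2.42980651e-01  1.77594610e+00 -5.49183440e-04
  1.60847721e+00 -1.08135882e+00] [ 0.97541027 -0.20506114  0.09899168] 0.047757029083927406
```

Call:
jog_arm:
  targets:
    - [0.4, -2.5, -5.2, -2, 0, 0, 1]
    - [0.8, -5.1, -10.6, -4, 0, 0, 1]
    - [0.8, -7.7, -16, -6, 0, 0, 1]
    - [0.8, -10.3, -21.3, -8.5, 0, 0, 1]
    - [0.8, -12.9, -26.7, -8.5, 0, 0, 1]

```text
t: 1.5
tool_pos: [0.5174, 0.0016, 0.2505]
orientation: [-1.327, 1.129, 1.326]
force: [0.7, 0.5, 0.9]
opening: 0.0012
```

```bash
python3 tgt.py .569 -.1015 .20
```

```text
shift cm [  5.06  -3.44 -11.  ] turn deg [ 0.01 -0.02  0.05]
1.5 [0.51738935 0.00157963 0.25054238] [-9.59127032e-02 -1.06822272e-01  1.66948500e+00 -2.10532833e-04
  1.57805423e+00 -1.82743780e+00] [0.71802224 0.45552831 0.94254091] 0.0011549186676392074
```

Call:
jog_arm:
  targets:
    - [0.5, -1.7, -5.5, 0, 0, 0, 1]
    - [2, -3.4, -11, 0, 0, 0, 1]
    - [4, -3.4, -11, 0, 0, 0, 1]
    - [5, -3.4, -11, 0, 0, 0, 1]
    - [5, -3.4, -11, 0, 0, 0, 1]

```text
t: 2.12
tool_pos: [0.5677, -0.1002, 0.1997]
orientation: [-1.327, 1.128, 1.328]
force: [0.3, 0.2, -0.1]
opening: 0.0011
```

```bash
python3 tgt.py .569 -.1015 .155
python3 - <<'E'
from h import *
import cv2
for n,(u0,v0,w,h) in dict(top=(225,120,215,150),scene=(130,100,215,150)).items():
    a=optics.read_camera(n)['frame'][v0:v0+h,u0:u0+w,::-1]
    a=cv2.resize(a,None,fx=3.7,fy=3.7,interpolation=cv2.INTER_CUBIC);cv2.imwrite(f'pics/y{n}.png',a)
E
```

```text
shift cm [ 4.47 -0.11 -0.15] turn deg [ 0.08  0.03 -0.05]
2.125 [ 0.56772567 -0.10019697  0.19973224] [-2.63755875e-01  7.73763029e-02  1.57942092e+00  2.09821022e-04
  1.48580264e+00 -1.99659577e+00] [ 0.30246436  0.18594528 -0.09464324] 0.0010724789588002646
```

View pics/yscene.png

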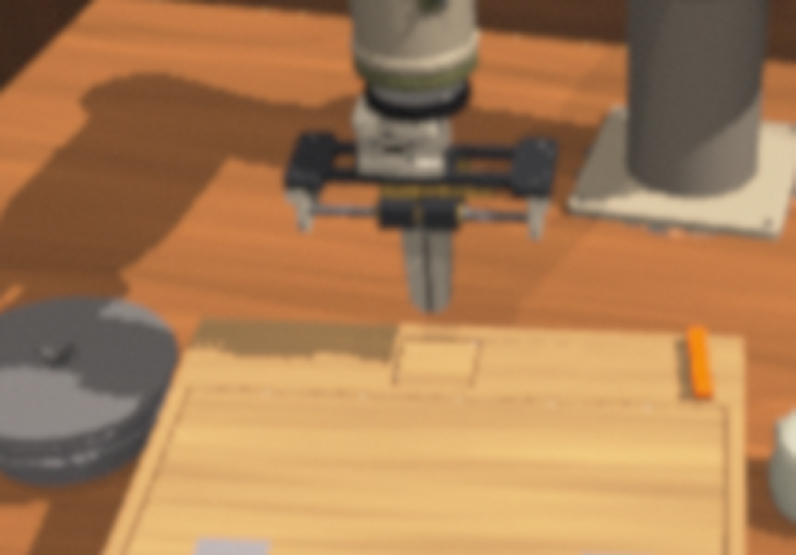

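View pics/ytop.png

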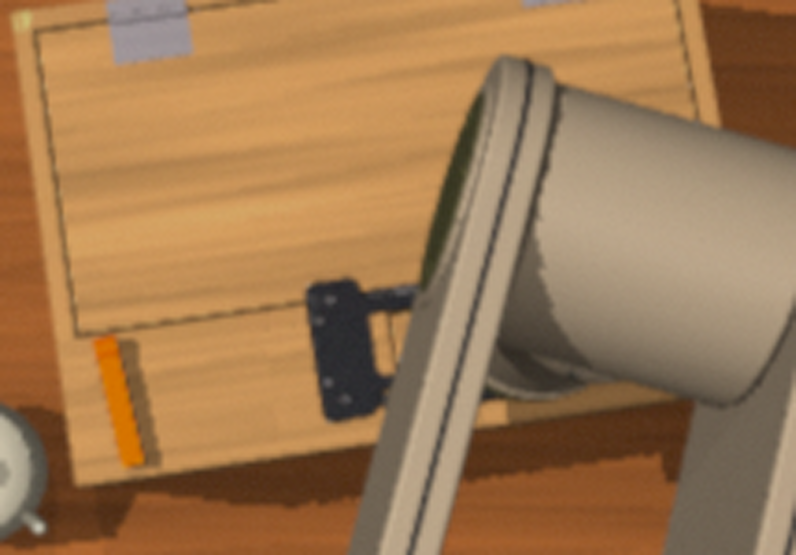

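The scene view shows the closed fingertips (crop px 432, 308) straight above the plate outline (crop px 437, 362), clear of the clip. I'll go down slowly.

Call:
jog_arm:
  targets:
    - [1.5, -0.1, -0.15, 0, 0, 0, 1]
    - [3, -0.1, -0.15, 0, 0, 0, 1]
    - [4, -0.1, -0.15, 0, 0, 0, 1]
    - [4.5, -0.1, -0.15, 0, 0, 0, 1]
    - [4.5, -0.1, -0.15, 0, 0, 0, 1]

```text
t: 2.85
tool_pos: [0.5697, -0.1017, 0.156]
orientation: [-1.328, 1.128, 1.327]
force: [0.1, -0.7, 0.2]
opening: 0.0005
```

Call:
jog_arm:
  targets:
    - [0.2, 0, 0, 0, 0, 0, 1]
    - [0.4, 0, 0, 0, 0, 0, 1]
    - [0.6, 0, 0, 0, 0, 0, 1]
    - [0.8, 0, 0, 0, 0, 0, 1]
    - [0.8, 0, 0, 0, 0, 0, 1]

```text
t: 3.48
tool_pos: [0.5698, -0.1018, 0.1482]
orientation: [-1.329, 1.127, 1.327]
force: [-0.5, -0.5, 1.1]
opening: 0.0007
```

Call:
jog_arm:
  targets:
    - [0.15, 0, 0, 0, 0, 0, 1]
    - [0.3, 0, 0, 0, 0, 0, 1]
    - [0.3, 0, 0, 0, 0, 0, 1]

```text
t: 3.85
tool_pos: [0.5699, -0.1017, 0.1453]
orientation: [-1.329, 1.127, 1.327]
force: [-1.5, -0.1, 5.0]
opening: 0.0004
```

Below rail level with only about 4–5 N: that is the plate's spring, not the rail. I'll press on past the catch.

Call:
jog_arm:
  targets:
    - [0.15, 0, 0, 0, 0, 0, 1]
    - [0.3, 0, 0, 0, 0, 0, 1]
    - [0.35, 0, 0, 0, 0, 0, 1]
    - [0.35, 0, 0, 0, 0, 0, 1]

```text
t: 4.35
tool_pos: [0.5699, -0.1017, 0.1418]
orientation: [-1.329, 1.127, 1.327]
force: [-2.1, 0.9, 4.2]
opening: 0.0006
```

Run:
```python
from h import *
import cv2
cv2.imwrite('pics/s3.png',optics.read_camera('scene')['frame'][:,:,::-1])
s=robot.read_state();print(s['t'],s['tool_pos'],s['force'])
```

```text
4.4 [ 0.5698979  -0.10176287  0.14187721] [-2.26972401  0.77766365  5.0941138 ]
```

View pics/s3.png

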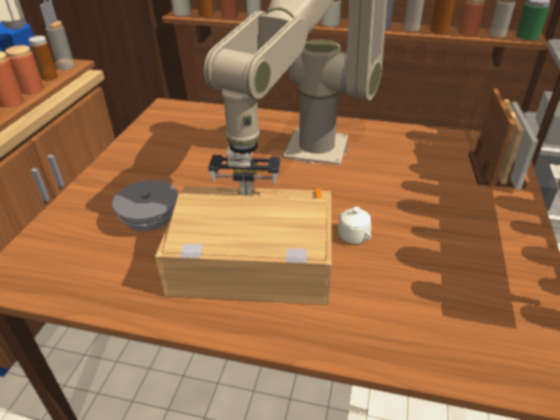

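The lid's front edge has begun to rise: it now hides part of the rail and the clip at (318, 192). I'll lift the fingers straight out, then back toward the robot.

Call:
jog_arm:
  targets:
    - [-0.8, 0, 0, 0, 0, 0, 1]
    - [-2.5, 0.5, 0, 0, 0, 0, 1]
    - [-5, 4, 0, 0, 0, 0, 1]
    - [-7, 9, 0, 0, 0, 0, 1]
    - [-8, 14, 0, 0, 0, 0, 1]

```text
t: 5.03
tool_pos: [0.4307, -0.1247, 0.2239]
orientation: [-1.331, 1.126, 1.325]
force: [0.0, -1.4, -0.0]
opening: 0.0006
```

Call:
jog_arm:
  targets:
    - [0, 1, 0, 0, 0, 0, 1]
    - [0, 1, 0, 0, 0, 0, 1]
    - [0, 1, 0, 0, 0, 0, 1]
    - [0, 1, 0, 0, 0, 0, 1]
    - [0, 1, 0, 0, 0, 0, 1]

```text
t: 5.65
tool_pos: [0.4211, -0.1261, 0.2233]
orientation: [-1.331, 1.126, 1.326]
force: [-0.7, -0.2, -0.7]
opening: 0.0004
```

Call:
jog_arm:
  targets:
    - [0, 0, 0, 0, 0, 0, 1]
    - [0, 0, 0, 0, 0, 0, 1]
    - [0, 0, 0, 0, 0, 0, 1]
    - [0, 0, 0, 0, 0, 0, 1]
    - [0, 0, 0, 0, 0, 0, 1]

```text
t: 6.28
tool_pos: [0.4211, -0.1261, 0.2233]
orientation: [-1.331, 1.126, 1.326]
force: [0.9, -0.6, -0.4]
opening: 0.0004
```

Call:
jog_arm:
  targets:
    - [0, 0, 0, 0, 0, 0, 1]
    - [0, 0, 0, 0, 0, 0, 1]
    - [0, 0, 0, 0, 0, 0, 1]
    - [0, 0, 0, 0, 0, 0, 1]
    - [0, 0, 0, 0, 0, 0, 1]

```text
t: 6.9
tool_pos: [0.4211, -0.1261, 0.2234]
orientation: [-1.331, 1.126, 1.326]
force: [-0.7, -0.5, 0.3]
opening: 0.0004
```

Call:
jog_arm:
  targets:
    - [0, 0, 0, 0, 0, 0, 1]
    - [0, 0, 0, 0, 0, 0, 1]
    - [0, 0, 0, 0, 0, 0, 1]
    - [0, 0, 0, 0, 0, 0, 1]
    - [0, 0, 0, 0, 0, 0, 1]

```text
t: 7.52
tool_pos: [0.4211, -0.1261, 0.2234]
orientation: [-1.331, 1.126, 1.326]
force: [0.8, -0.2, -0.0]
opening: 0.0004
```

Run:
```python
from h import *
import cv2
for n in('scene','top'): cv2.imwrite(f'pics/{n}4.png',optics.read_camera(n)['frame'][:,:,::-1])
s=robot.read_state();print(s['t'],s['tool_pos'],s['force'])
c=optics.read_camera('scene'); ct=optics.read_camera('top')
# predicted lid front corners at stop
yaw=.1606; ex=np.array([np.cos(yaw),np.sin(yaw),0]); ey=np.array([-np.sin(yaw),np.cos(yaw),0]); ez=np.array([0,0,1.])
O=np.array([.5676,-.080,.15])+.103*ex
for a in(1.0,1.25):
  for y in(.2,-.2):
    X=O+ex*(.135-.193*np.cos(a))+ey*y+ez*.193*np.sin(a); print(a,y,proj(c,X),proj(ct,X))
```

```text
7.625 [ 0.42113653 -0.12610406  0.22337653] [0.71897591 0.22254148 0.09455676]
1.0 0.2 (np.float64(326.7557174525426), np.float64(180.19352623014268)) (np.float64(232.61411286317454), np.float64(154.39454196459747))
1.0 -0.2 (np.float64(161.6320440324391), np.float64(174.0691585540387)) (np.float64(437.4647983956731), np.float64(125.70313339498428))
1.25 0.2 (np.float64(327.1445758148894), np.float64(183.47833624529056)) (np.float64(228.36664329822418), np.float64(129.35440905386076))
1.25 -0.2 (np.float64(155.0880129965632), np.float64(177.02963617828783)) (np.float64(437.4005072007485), np.float64(100.35631028683224))
```

View pics/scene4.png

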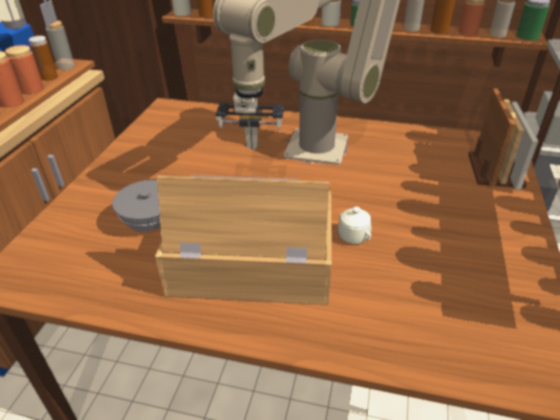

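View pics/top4.png

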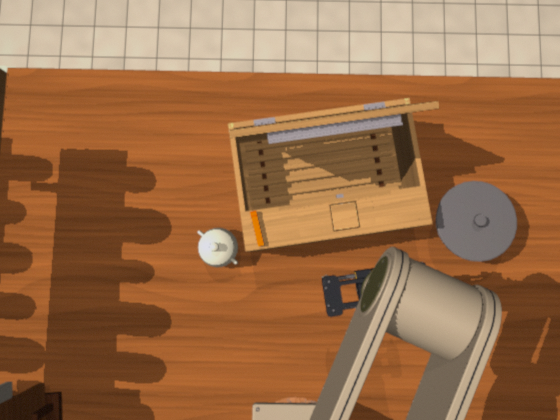

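The lid's front edge is at top px (230, 130) to (438, 104), against a prediction of (228, 129)–(437, 100) at the 1.25 rad stop. The bystanders haven't moved. I'll wait one more second to confirm it's at rest.

Call:
jog_arm:
  targets:
    - [0, 0, 0, 0, 0, 0, 1]
    - [0, 0, 0, 0, 0, 0, 1]
    - [0, 0, 0, 0, 0, 0, 1]
    - [0, 0, 0, 0, 0, 0, 1]
    - [0, 0, 0, 0, 0, 0, 1]

```text
t: 8.35
tool_pos: [0.4211, -0.1261, 0.2234]
orientation: [-1.331, 1.126, 1.326]
force: [0.8, 0.2, -0.5]
opening: 0.0004
```

Call:
jog_arm:
  targets:
    - [0, 0, 0, 0, 0, 0, 1]
    - [0, 0, 0, 0, 0, 0, 1]
    - [0, 0, 0, 0, 0, 0, 1]
    - [0, 0, 0, 0, 0, 0, 1]
    - [0, 0, 0, 0, 0, 0, 1]

```text
t: 8.98
tool_pos: [0.4211, -0.1261, 0.2233]
orientation: [-1.331, 1.126, 1.326]
force: [0.3, -1.0, -0.2]
opening: 0.0007
```

Run:
```python
from h import *
import cv2
a=cv2.imread('pics/top4.png'); a0=cv2.imread('pics/top0.png')
b=np.ascontiguousarray(optics.read_camera('top')['frame'][:,:,::-1])
cv2.imwrite('pics/top5.png',b[80:280,190:530])
d=cv2.absdiff(a,b).max(2); print('lid region change',d[90:200,220:445].max(), (d[90:200,220:445]>25).sum())
d=cv2.absdiff(a0,b).max(2)
for n,(u,v,w,h) in dict(pot=(195,225,45,45),bowls=(440,180,80,75),clip=(248,208,18,40)).items(): print(n,d[v:v+h,u:u+w].max(),(d[v:v+h,u:u+w]>40).sum())
```

```text
lid region change 13 0
pot 14 0
bowls 12 0
clip 91 8
```

View pics/top5.png

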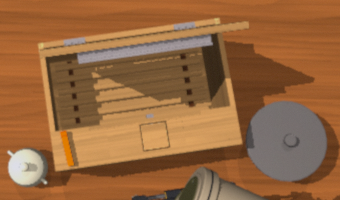

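The lid is at rest. The clip is in place; the 8 changed pixels in its patch most likely come from the lid joint opening at the patch's edge. Handing in.

```bash
python3 -c "
from plant import ticket
print(ticket.close_job())"
```

```text
the job is handed in; nothing more can be done
None
```

The bread box is open: I pressed the plate, the catch let go, and the lid sprang up to its stop. I handed the job in at about 9 s.

- **Finding the plate:** I found its outline in the top camera image, about 22 mm right of the rail middle. Pressing it with closed fingertips confirmed it: it gave way below rail level at only 4–5 N. I pressed about 6–7 mm in, saw the lid start to rise, and backed the hand away.
- **Lid:** its front edge lies within about 4 pixels of where it should be at 1.25 rad. It did not move between two pictures about 1.4 s apart.
- **Bystanders:** the pot, bowls and silicone lid show no change from the first picture. The clip looks unmoved. Its image patch had 8 changed pixels, which I put down to the lid opening at the patch's edge, but I did not check this separately.
- **Robot:** it is touching nothing, and the wrist force reads about zero within noise.

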